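# Clamp a fingerboard blank on the planing board with a quarter-turn stop

### The job

Make the fingerboard blank ready for planing. Take the steel stop with the sprung pads and the winged stud from the rack, drop its head and key into the free end of the planing board's T-slot, clear of the blank, and slide it along until it has pushed the blank home against the fence and presses on it with about 10 N (under 5 it would not hold, over 15 bruises the end). Keeping it so, turn the wing a quarter turn clockwise to lock the stud and let go: the blank must stay pinched, and the plain dog in the rack, the pencil and the bridge on the board are to stay where they lie.

Things in the scene. Friction and masses are not known exactly. Their poses are not given: they have to be found in the camera images.
- board: Fixed light-wood planing board 400 (x) x 150 (y) x 40 mm high; origin: centre of underside; x runs roughly across the bench. A beech fence 36 (x) x 130 x 22 mm high is bolted across its top at the -x end, wherever the last job left it: its inner (+x) face is anywhere from x = -164 to -120 mm and is not measured; find it by feel. From x = +90 to the open +x end at +200 mm the slot is free.
- slot (a point): Point on the centre line of the board's T-slot, level with the board's top, 130 mm from the board's origin towards its +x end; axes as the board's. Aluminium T-track, flush, along the board at y = 0: slot 12 mm wide, square lips 4 mm thick, channel 32 mm wide, 18 mm deep. The stop rubs on it with some 0.6 of what bears down on it (its 3 N and any press of yours), which hides that much of a push.
- blank: Dark rosewood fingerboard blank, loose, 180 (x) x 50 (y) x 9 mm, about 0.08 kg, flat on the board over the slot, x along the board's x within 0.04 rad. Origin: centre of its underside. Its -x end starts 5 to 63 mm short of the fence; its +x end is the one the stop bears on.
- stop: Loose stop, 0.3 kg with stud: steel block 26 (x) x 50 (y) x 14 mm. Origin: centre of its underside, on the stud's axis, z up. On each x face a sprung leather-faced pad 50 mm wide: face 22 mm from the origin, travel 5 mm, 5 N per mm; either may bear on the blank. A fixed key under the block, 32 (x) x 9 x 3 mm deep, fits the board's slot. Starts upright on the rack, head down in a rack slot.
- head (a point): Lowest point of the stud's steel hammer head, 15.5 mm under the stop's origin: head 28 mm long, 10 mm wide, rounded foot; x along the head and the wing. It passes the 12 mm slot only when along it. Lifting the stop 25 mm clears any slot.
- stud (a joint): Angle of the stud in the block: 0 = wing and head along the block's x (as at the start), growing clockwise seen from above to a hard stop at 1.571; stays where put (0.03 N m friction). In the slot, with the block flat on the board, its sloped shoulders ride under the lips from about 0.5 rad on and clamp the block down; this takes under 0.5 N m. Locked beyond 1.3.
- wing (a point): Centre of the stud's black wing, the part to grip: 40 mm long (x), 10 mm thick (y), 28 mm high; 31 mm above the stop's origin. The wing's underside is 3 mm over the block's top, its top 45 mm over the block's underside.
- rack: Fixed rack of light wood, 200 (x) x 80 (y) x 30 mm high, on the bench to the left or right of the board. Origin: centre of its underside. Two slots 41 x 15 mm along its x at x = +52 and -52 mm; one holds the stop, the other the plain dog.
- plain_dog: Bystander: round beech bench dog with a mushroom cap and a plain round pin, no wing, 38 mm wide, 43 mm above the rack. Origin: underside of its round body.
- pencil: Bystander: red-brown pencil 140 mm long, lying on the board near its +y edge. Origin: middle of its underside.
- bridge: Bystander: small rosewood bridge 110 x 24 x 10 mm, lying on the board near its -y edge. Origin: middle of its underside.
There are look-alikes about, which are no part of the job. Of the things that look like the stop, the smaller one is meant. What is shaped like the blank but red is not meant.

How it is judged:
By the outcome, as a careful person would: the job done as asked, in the order asked, and still so for the second after the job is handed in, with the robot touching nothing.
It also fails if it takes over 64 s, if anything falls off the work surface, if the arm or the gripper's body presses on something with over 40 N, if the wrist force passes 120 N, or if a joint passes its speed limit or range.

### The arm

A 7-joint arm with a two-finger parallel gripper is mounted at the origin on the work surface. World frame = base frame: x ahead of the robot, y to its left, z up, the work surface at z = 0. Lengths are in m, angles in rad, forces in N, time in s.
With the tool pointing down it reaches from about 0.4 to 0.85 m from the base axis. Payload 4.5 kg.
Tool frame: the origin (TCP) lies midway between the tips of the shut fingers; the grasp point (between the pads) lies 19 mm behind it; z points along the fingers, y is the direction in which the jaws open and shut (so a half turn about z gives the same grasp; the last joint's range is limited). The gripper opens to 88 mm and grips with 3 to 60 N. Pads are 18 mm wide; open, the fingers measure 123 mm over their backs; the gripper's body (75 mm by 187 mm) begins 45 mm behind the grasp point.
Start: joints at [1.352, 0.689, -0.195, 1.565, 0.157, 0.902, -0.215], TCP at [0.156, -0.605, 0.218] pointing down, gripper open.
Joint ranges: [-3.01, 3.01], [-0.46, 2.08], [-1.47, 1.51], [0.13, 2.56], [-1, 4.14], [0.04, 2.09], [-2.66, 2.66]. Speed limits (rad/s): [2.57, 2.57, 3.14, 3.14, 3.14, 3.14, 3.14].

### API

Orientations are given as a unit quaternion [x, y, z, w].
In Python, from plant import get_state, snapshot, finish_job, find_in gives the robot as it stands.
- The arm moves only by the shell command python3 -m creep 'ROWS' [OPENING] [FORCE]. ROWS is JSON, one flat list of numbers, 6 for each row, row after row: the shift along the tool's x, y, z in mm, then the turn, a rotation vector about the tool's x, y, z in degrees. In form: [tx, ty, tz, wx, wy, wz, tx, ty, tz, wx, wy, wz, ...]. A call has 1 to 5 rows; each row shifts and turns the pose as measured when the row begins, along the tool's axes as they then stand; what a row does not reach is not made up. A row lasts 1/12 s, in which the tool goes at most 41.7 mm and 7.16 degrees, less where a joint would pass 70% of its speed; a pose out of reach is approached as far as the arm can. A call is refused whole if a number of a shift passes 41.7 or a number of a turn 7.16, either way. A call with a gripper value outside its range is refused whole. OPENING is the finger opening in mm, from 0 to 88.1, set as the call begins (- or left out, the last holds). The fingers move at their own pace and stop on an object; FORCE is the grip in N (left out, the last holds). Time passes only in rows, so rows that do not move let the fingers close. It gives the time, the measured TCP pose, the force and the opening at its end, in the units of the state.
- get_state(): the state, without advancing time (a new reading comes with each control period).
- snapshot(name): name is "scene" or "top" or "wrist"; returns a dict with "color" (420x560x3 uint8, red, green, blue), "intrinsics" (3x3 intrinsics, pixels), "extrinsics" (4x4, takes a point from world to camera coordinates). Camera axes: x right, y down, z forward; pixel columns grow to the right and rows downward; lengths in m; the calibration is good to about 2 mm. A picture is of the moment at which its call begins. There is no depth.
- finish_job(): hands the job in, once; it reports no verdict.
Trained networks look in the newest picture that a camera, given by its name, has taken for a name from the list of things; names that differ only in an ending like _2 or _b are one class to them, and where a whole thing is asked for, a point or a joint stands for the part that bears it (a point fixed in the world has none). Each returns a list of dicts, best first, with "score" (0 to 1); they miss things now and then, are a little off and sometimes report something else, mostly with a low value. They report only what shows in the picture. A call takes as long as a camera call. They do not tell look-alikes from the thing itself.
- find_in(thing, camera): "xy" ([column, row] in pixels, amid what is visible of it).
The state is a dict: "clock": time; "q": joint angles; "qd": joint speeds; "joint_torque": joint torques, N m; "tool_pos": TCP position; "eef_rot": TCP orientation; "contact_force": force on the tool from outside, world axes, zero at the start; "moment": the same for the moment, N m; "opening": opening from 0.0 (shut) to 1.0 (fully open).
Only numpy, scipy, OpenCV 4.12 (cv2) and the standard library are available. Lean on these libraries where they do the work, as an engineer would, in place of code of your own. Each camera call takes 0.05 s, during which the arm holds its last target.

## Working session

There is one attempt and no reset: what is moved stays moved. The work goes in short steps, Python scripts to look and compute and a shell command to move; the robot and the scene stay as the last step left them, time stands still between calls to the robot, and variables do not carry over. Pictures are saved under pics/ and viewed, and the job is handed in when it is done.

```bash
ls; mkdir -p pics
python3 - <<'E'
from plant import get_state, snapshot, find_in
import cv2,numpy as np
s=get_state(); print(s)
for c in ["scene","top","wrist"]:
    r=snapshot(c); cv2.imwrite(f"pics/{c}0.png",r["color"][:,:,::-1]); print(c,r["intrinsics"].tolist(),np.round(r["extrinsics"],4).tolist())
    np.savez(f"{c}0.npz",**r)
for c in ["scene","top"]:
    for t in ["board","blank","stop","wing","rack","plain_dog","pencil","bridge"]:
        print(c,t,[(np.round(d["xy"]).tolist(),round(d["score"],2)) for d in find_in(t,c)])
E
```

```text
pics
{'clock': 0.0, 'q': array([ 1.3518047 ,  0.68995968, -0.19449566,  1.56631122,  0.15728299,
        0.90248895, -0.21507938]), 'qd': array([ 1.37909830e-03, -9.57722923e-06, -1.43033533e-03, -5.27461879e-04,
       -7.77620006e-04, -3.48454310e-04,  9.28168357e-04]), 'joint_torque': array([-4.48453477e-05, -5.27562010e+01, -1.26694847e+00, -1.53429991e+01,
       -5.26984571e-02,  6.67474349e-03,  1.88295526e-04]), 'tool_pos': array([ 0.15609976, -0.6045216 ,  0.2167335 ]), 'eef_rot': array([ 9.92017476e-01,  1.26097324e-01, -1.75078442e-04, -8.72147957e-04]), 'contact_force': array([ 0.62051944, -0.27198243,  0.30880048]), 'moment': array([ 0.00651167, -0.00928622,  0.00711434]), 'opening': 0.9984490850461304}
scene [[380.9509622108711, 0.0, 280.4501714908564], [0.0, 380.9509622108711, 210.37480360328334], [0.0, 0.0, 1.0]] [[0.4357, 0.9, 0.0122, -0.171], [0.5971, -0.2788, -0.7521, -0.2618], [-0.6735, 0.335, -0.6589, 1.3227], [0.0, 0.0, 0.0, 1.0]]
top [[391.9821108886353, 0.0, 279.40967700427376], [0.0, 391.9821108886353, 216.44256327299786], [0.0, 0.0, 1.0]] [[-0.0111, -0.9996,
[... 499 characters left out ...]
0.3)]
scene stop [([169.0, 276.0], 0.62), ([98.0, 257.0], 0.59), ([324.0, 232.0], 0.48)]
scene wing [([95.0, 250.0], 0.63), ([166.0, 267.0], 0.54), ([322.0, 233.0], 0.36)]
scene rack [([171.0, 269.0], 0.7)]
scene plain_dog [([163.0, 241.0], 0.5)]
scene pencil [([304.0, 209.0], 0.74)]
scene bridge [([322.0, 235.0], 0.56)]
top board [([241.0, 200.0], 0.57)]
top blank [([259.0, 188.0], 0.61), ([210.0, 271.0], 0.57)]
top stop [([427.0, 228.0], 0.63), ([375.0, 181.0], 0.52)]
top wing [([429.0, 228.0], 0.62)]
top rack [([372.0, 208.0], 0.57)]
top plain_dog [([377.0, 223.0], 0.6)]
top pencil [([249.0, 211.0], 0.61), ([373.0, 208.0], 0.41)]
top bridge [([250.0, 172.0], 0.69), ([378.0, 182.0], 0.31)]
```

View pics/scene0.png

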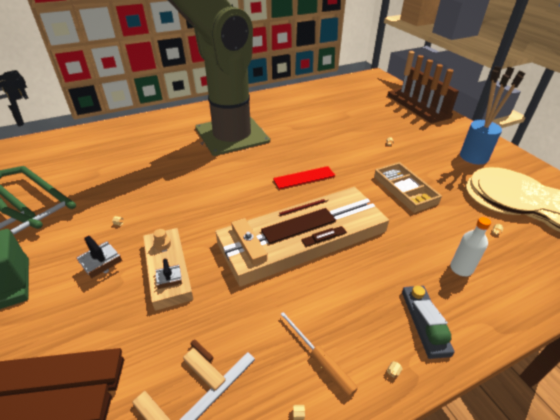

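View pics/top0.png

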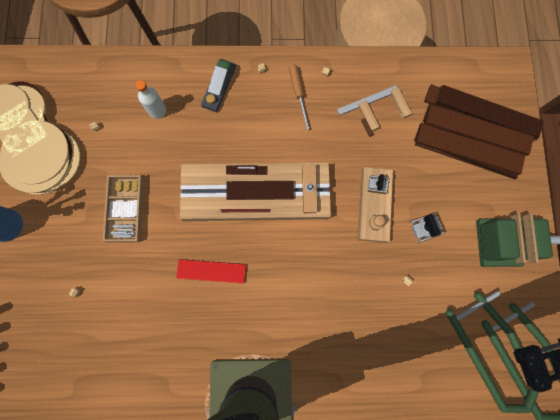

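The top picture shows the board at about (255,190), with the fence at its right end (310,188). The rack is at (377,205), with the stop at (377,183) and the dog at (377,222). Could be taken for the stop: rack stop at (377,183) top / (168,272) scene, and a loose one on the bench at (427,228) / (98,257). Blank: the dark one at (260,190); the red one at (211,271) is not meant. I'll take the smaller stop, in the rack, and check it in a close crop.

Run:
```python
import cv2,numpy as np
t=cv2.imread("pics/top0.png"); s=cv2.imread("pics/scene0.png")
a=cv2.resize(t[155:245,350:450],None,fx=6,fy=6,interpolation=cv2.INTER_CUBIC)
cv2.imwrite("pics/c1.png",a)
a=cv2.resize(t[150:230,170:340],None,fx=4.7,fy=4.7,interpolation=cv2.INTER_CUBIC)
cv2.imwrite("pics/c2.png",a)
a=cv2.resize(s[220:315,70:200],None,fx=6,fy=6,interpolation=cv2.INTER_CUBIC)
cv2.imwrite("pics/c3.png",a)
```

```text
(no output)
```

View pics/c1.png

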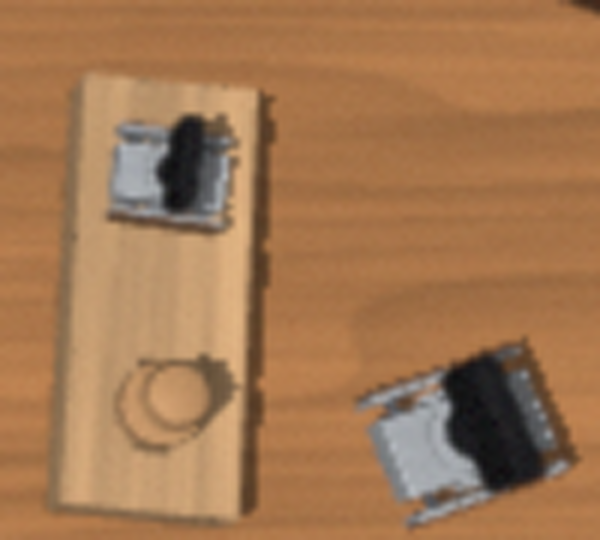

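View pics/c2.png

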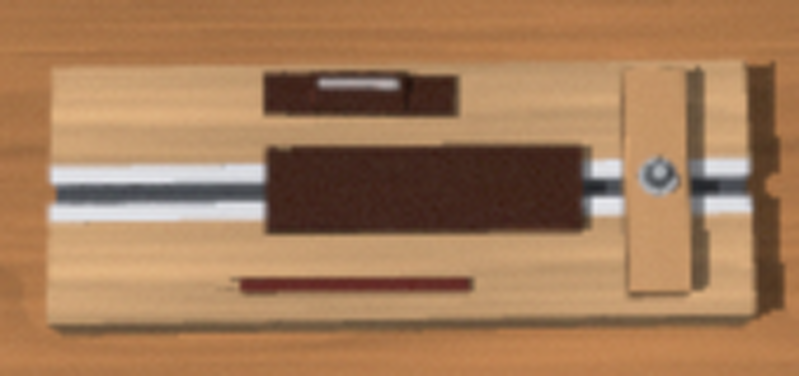

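View pics/c3.png

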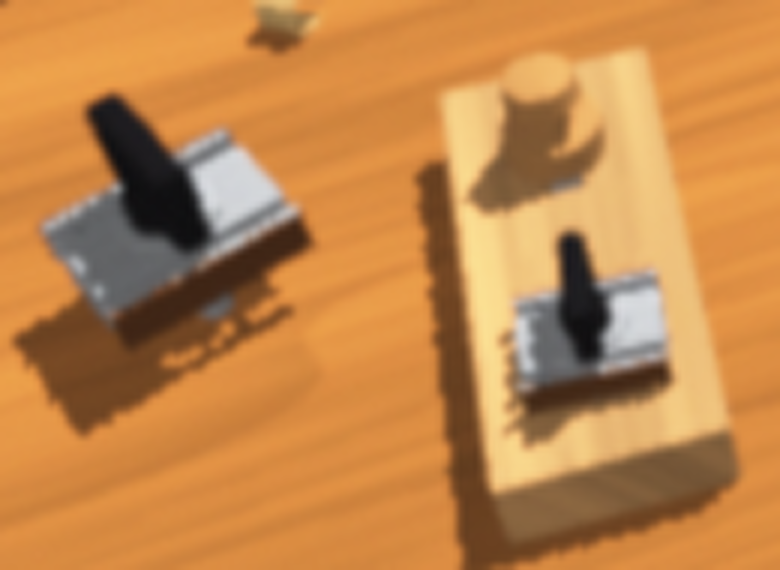

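View pics/wrist0.png

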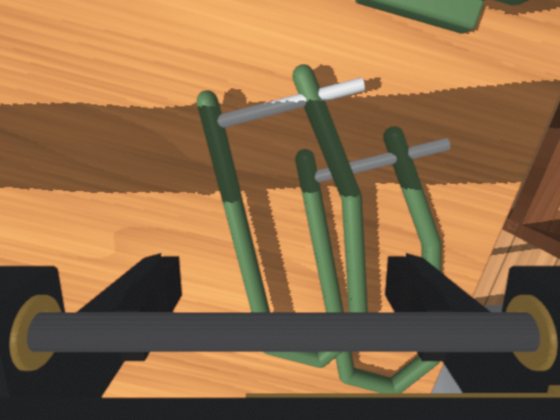

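The close crop shows the stop in the rack at (378,183) with its wing, clearly smaller than the loose one at (427,228). That one is chosen. Now the poses.

```bash
cat > h.py <<'E'
import numpy as np, cv2
from scipy.spatial.transform import Rotation as R
def ray(r,uv,z):
    K=np.array(r["intrinsics"]);E=np.array(r["extrinsics"])
    d=E[:3,:3].T@np.linalg.solve(K,[uv[0],uv[1],1]);c=-E[:3,:3].T@E[:3,3]
    return c+d*(z-c[2])/d[2]
def proj(r,p):
    K=np.array(r["intrinsics"]);E=np.array(r["extrinsics"])
    q=K@(E[:3,:3]@np.asarray(p,float)+E[:3,3]);return q[:2]/q[2]
def tri(obs):
    A=[];b=[]
    for r,uv in obs:
        P=np.array(r["intrinsics"])@np.array(r["extrinsics"])[:3]
        for i in (0,1):
            w=uv[i]*P[2]-P[i];A.append(w[:3]);b.append(-w[3])
    return np.linalg.lstsq(np.array(A),np.array(b),rcond=None)[0]
def load(n): return dict(np.load(n))
E
python3 - <<'E'
from h import *
t=load("top0.npz"); s=load("scene0.npz")
def P(o,f): return lambda u:(np.array(u)+.5)/f-.5+np.array(o)
c2=P((170,150),4.7);c1=P((350,155),6);c3=P((70,220),6)
def fit(pts,L,W):
    pts=np.array(pts)[:,:2]; print(np.round(pts,4).tolist(), np.round(pts.mean(0),4))
B=[ray(t,c2(u),.04) for u in [(52,68),(743,63),(753,316),(48,324)]]; fit(B,.4,.15)
sl=[ray(t,c2(u),.04) for u in [(55,192),(265,191),(600,187),(750,186)]]; fit(sl,0,0)
bl=[ray(t,c2(u),.049) for u in [(267,148),(588,146),(583,231),(267,232)]]; fit(bl,0,0)
fe=[ray(t,c2(u),.062) for u in [(624,67),(685,67),(690,293),(628,291)]]; fit(fe,0,0)
rk=[ray(t,c1(u),.03) for u in [(85,75),(262,90),(240,518),(55,510)]]; fit(rk,0,0)
st=[ray(t,c1(u),.044) for u in [(118,128),(235,140),(228,225),(110,215)]]; fit(st,0,0)
wg=[ray(t,c1(u),.075) for u in [(190,115),(178,210)]]; fit(wg,0,0)
for k,u in dict(wingtop=(570,240),wingbot=(590,355)).items(): print(k,ray(s,c3(u),.075 if k=='wingtop' else .047))
print('block scene',[np.round(ray(s,c3(u),.044),4).tolist() for u in [(515,300),(655,275),(668,360),(525,390)]])
E
```

```text
[[0.617, 0.1849], [0.6188, -0.2141], [0.4695, -0.215], [0.4676, 0.1824]] [ 0.5432 -0.0155]
[[0.5437, 0.1809], [0.5437, 0.0619], [0.5451, -0.1295], [0.5453, -0.2158]] [ 0.5445 -0.0256]
[[0.5666, 0.06], [0.567, -0.1224], [0.5174, -0.1187], [0.5178, 0.0595]] [ 0.5422 -0.0304]
[[0.6096, -0.1428], [0.6095, -0.1775], [0.4789, -0.1768], [0.4802, -0.1423]] [ 0.5446 -0.1599]
[[0.61, -0.3152], [0.6025, -0.3968], [0.4048, -0.3748], [0.4091, -0.292]] [ 0.5066 -0.3447]
[[0.5807, -0.3255], [0.5749, -0.3784], [0.5355, -0.3729], [0.5404, -0.3198]] [ 0.5579 -0.3492]
[[0.5778, -0.3493], [0.5349, -0.3416]] [ 0.5563 -0.3455]
wingtop [ 0.54441671 -0.34217024  0.075     ]
wingbot [ 0.57287454 -0.34708927  0.047     ]
block scene [[0.5345, -0.3652, 0.044], [0.5442, -0.3175, 0.044], [0.5839, -0.3232, 0.044], [0.5758, -0.3706, 0.044]]
```

```bash
cat >> h.py <<'E'
def to(p,yaw=None):
    """print remaining shift in tool axes (mm) and turn (deg) to TCP p, tool-down with tool x at world yaw deg"""
    from plant import get_state
    s=get_state();M=R.from_quat(s["eef_rot"]);d=M.inv().apply(np.array(p)-s["tool_pos"])*1000
    x=M.as_matrix()[:,0]
    out=[np.round(d,1).tolist()]
    if yaw is not None:
        c,s_=np.cos(np.radians(yaw)),np.sin(np.radians(yaw))
        G=R.from_matrix(np.array([[c,s_,0],[s_,-c,0],[0,0,-1]]))
        out.append(np.round((M.inv()*G).as_rotvec(degrees=True),2).tolist())
    print("shift",*out,"yaw now",round(float(np.degrees(np.arctan2(x[1],x[0]))),2),"t",round(float(s["clock"]),2),"z",round(float(s["tool_pos"][2]),4),"F",np.round(s["contact_force"],2).tolist(),"M",np.round(s["moment"],2).tolist(),"op",round(float(s["opening"])*88.1,1))
E
python3 -m creep '[40,-12,0,0,0,7,40,-12,0,0,0,7,40,-8,0,0,0,7,40,-5,0,0,0,0]' 50 40
python3 -c "
from h import *
to([.5565,-.346,.15],-6.5)"
```

```text
clock: 1.28
tool_pos: [0.2979, -0.562, 0.2166]
eef_rot: [0.998, -0.067, -0.005, 0.001]
contact_force: [0.3, -0.3, -0.1]
opening: 0.724
shift [227.8, -249.0, 63.8] [0.16, 0.53, -1.22] yaw now -7.72 t 1.28 z 0.2166 F [0.31, -0.32, -0.09] M [-0.01, 0.01, -0.01] op 63.7
```

```bash
python3 -m creep '[28,-31,0,0,0,0,28,-31,0,0,0,-1,28,-31,5,0,0,0,28,-31,5,0,0,0,28,-31,5,0,0,0]'
python3 -m creep '[28,-31,5,0,0,0,28,-31,5,0,0,0,28,-30,5,0,0,0,0,0,0,0,0,0]'
python3 - <<'E'
from h import *
from plant import *
to([.5565,-.346,.15],-6.5)
r=snapshot("wrist");cv2.imwrite("pics/w1.png",r["color"][:,:,::-1]);np.savez("w1.npz",**r)
E=r["extrinsics"];print(-E[:3,:3].T@E[:3,3], get_state()["tool_pos"])
E
```

```text
clock: 1.7
tool_pos: [0.4593, -0.4317, 0.201]
eef_rot: [0.998, -0.06, -0.002, 0.005]
contact_force: [0.1, -0.8, 0.3]
opening: 0.566
clock: 2.03
tool_pos: [0.5613, -0.3395, 0.1842]
eef_rot: [0.999, -0.053, 0.001, 0.001]
contact_force: [1.1, 2.4, -0.2]
opening: 0.567
shift [-4.1, 6.8, 34.2] [0.16, -0.14, 0.38] yaw now -6.12 t 2.03 z 0.1842 F [1.12, 2.45, -0.2] M [0.19, -0.03, 0.06] op 50.0
[ 0.62680656 -0.34651306  0.35137059] [ 0.558018   -0.34328822  0.18452992]
```

View pics/w1.png

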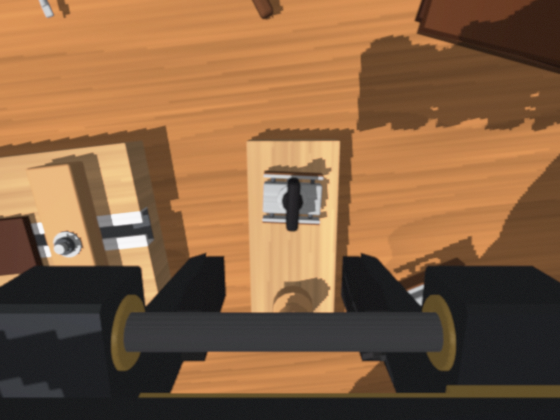

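Run:
```python
import cv2
t=cv2.imread("pics/w1.png")
cv2.imwrite("pics/w1c.png",cv2.resize(t[130:260,230:360],None,fx=4.6,fy=4.6,interpolation=cv2.INTER_CUBIC))
```

```text
(no output)
```

View pics/w1c.png

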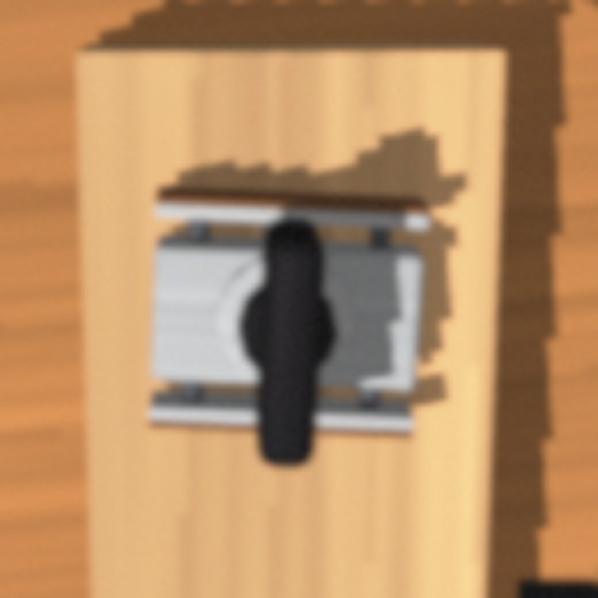

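Run:
```python
from h import *
r=load("w1.npz")
f=lambda u:(np.array(u)+.5)/4.6-.5+np.array((230,130))
b=np.array([ray(r,f(u),.044) for u in [(160,240),(424,255),(413,388),(153,378)]])[:,:2]
print(np.round(b,4).tolist(),b.mean(0)); y=(b[0]-b[1])+(b[3]-b[2]); print('yaw',np.degrees(np.arctan2(-y[0],y[1])))
w=np.array([ray(r,f(u),.075)[:2] for u in [(294,226),(286,460)]]);print(w,w.mean(0));d=w[0]-w[1];print(np.degrees(np.arctan2(d[1],d[0])))
k=np.array([ray(r,f(u),.03)[:2] for u in [(78,53),(506,50),(485,598),(93,598)]]);print(k)
for a,c in((0,3),(1,2)):
  d=k[a]-k[c];print(np.degrees(np.arctan2(d[1],d[0])))
to([.5575,-.3455,.09],-7)
```

```text
[[0.5763, -0.3265], [0.5683, -0.3744], [0.5433, -0.3704], [0.5505, -0.3221]] [ 0.55961327 -0.34832527]
yaw -8.916869522066017
[[ 0.58134349 -0.35069881]
 [ 0.54140991 -0.34535902]] [ 0.5613767  -0.34802891]
-7.616229605496763
[[ 0.61060381 -0.31454552]
 [ 0.60266212 -0.39398032]
 [ 0.49402993 -0.38241192]
 [ 0.50258861 -0.30331874]]
-5.933844812481048
-6.078602667930083
shift [-0.3, 1.7, 94.5] [0.36, 0.0, 0.7] yaw now -6.3 t 2.08 z 0.1845 F [-0.42, -0.08, -0.65] M [0.03, 0.02, -0.0] op 50.3
```

```bash
python3 -m creep '[3,4,34,0,0,1,0,0,34,0,0,0,0,0,0,0,0,0]'
python3 - <<'E'
from h import *
from plant import *
to([.5603,-.348,.049],-7.5)
r=snapshot("wrist");cv2.imwrite("pics/w2.png",r["color"][:,:,::-1]);np.savez("w2.npz",**r)
E
```

```text
clock: 2.33
tool_pos: [0.5622, -0.3504, 0.1174]
eef_rot: [0.998, -0.063, 0.002, 0.006]
contact_force: [-0.9, 0.7, -1.4]
opening: 0.564
shift [-2.5, -2.9, 68.3] [0.61, -0.3, 0.23] yaw now -7.27 t 2.33 z 0.1174 F [-0.9, 0.72, -1.38] M [0.04, 0.07, -0.03] op 49.7
```

View pics/w2.png

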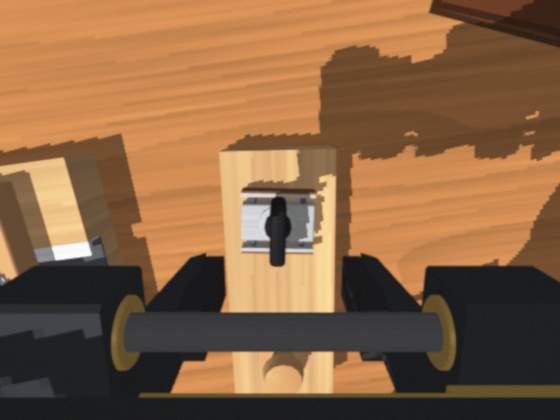

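```bash
python3 - <<'E'
from h import *
r=load("w2.npz")
a,b=ray(r,(278.5,198),.075),ray(r,(277.5,264.5),.075);print(a,b,(a+b)/2,np.degrees(np.arctan2((a-b)[1],(a-b)[0])))
to([.5603,-.348,.049],-7.5)
E
python3 -m creep '[-2,-2,30,0.5,0,0,0,0,32,0,0,0,0,0,4,0,0,0]'
python3 -c "
from h import *
to([.5603,-.348,.049],-7.5)"
```

```text
[ 0.58295712 -0.35152327  0.075     ] [ 0.54191499 -0.34556397  0.075     ] [ 0.56243605 -0.34854362  0.075     ] -8.261579830358448
shift [-4.1, -4.1, 71.1] [0.7, -0.49, 0.19] yaw now -7.31 t 2.38 z 0.1202 F [-0.87, 0.55, 0.47] M [-0.01, -0.03, 0.0] op 50.0
clock: 2.63
tool_pos: [0.5648, -0.3563, 0.0603]
eef_rot: [0.998, -0.066, 0.009, 0.006]
contact_force: [-0.6, 1.2, -0.3]
opening: 0.564
shift [-5.8, -7.8, 11.2] [0.57, -1.09, -0.05] yaw now -7.55 t 2.63 z 0.0603 F [-0.57, 1.24, -0.27] M [0.09, 0.09, 0.02] op 49.7
```

```bash
python3 -m creep '[-5,-7,5,0.5,-1,0,0,0,3,0,0,0,0,0,0,0,0,0]'
python3 -c "
from h import *
to([.5612,-.3485,.049],-8)"
```

```text
clock: 2.88
tool_pos: [0.561, -0.3519, 0.0566]
eef_rot: [0.998, -0.068, 0.002, 0.002]
contact_force: [0.9, -1.6, 0.2]
opening: 0.567
shift [-0.3, -3.4, 7.6] [0.2, -0.22, 0.25] yaw now -7.75 t 2.88 z 0.0566 F [0.94, -1.61, 0.16] M [0.03, 0.0, -0.01] op 49.9
```

```bash
python3 -m creep '[0,-3.5,6,0.2,-0.2,0.2,0,0,2,0,0,0,0,0,0,0,0,0]'
python3 -c "
from h import *
to([.5612,-.3485,.049],-8)"
```

```text
clock: 3.13
tool_pos: [0.5641, -0.3497, 0.0527]
eef_rot: [0.998, -0.07, 0.003, 0.001]
contact_force: [0.8, -0.4, -0.2]
opening: 0.569
shift [-3.1, -0.8, 3.7] [0.14, -0.38, 0.01] yaw now -7.99 t 3.13 z 0.0527 F [0.77, -0.43, -0.16] M [0.01, 0.03, 0.02] op 50.1
```

```bash
python3 -m creep '[-3,-1,4,0,-0.3,0,0,0,0,0,0,0]'
python3 -c "
from h import *
to([.5612,-.3485,.049],-8)"
```

```text
clock: 3.3
tool_pos: [0.5619, -0.3483, 0.0495]
eef_rot: [0.998, -0.069, 0.001, 0.002]
contact_force: [-0.1, 0.0, -0.3]
opening: 0.571
shift [-0.7, 0.3, 0.5] [0.17, -0.15, 0.04] yaw now -7.96 t 3.3 z 0.0495 F [-0.15, 0.03, -0.33] M [0.03, 0.0, -0.01] op 50.3
```

Close on the wing.

```bash
python3 -m creep '[0,0,0,0,0,0,0,0,0,0,0,0,0,0,0,0,0,0,0,0,0,0,0,0]' 0 45
python3 -m creep '[0,0,0,0,0,0,0,0,0,0,0,0]'
python3 - <<'E'
from h import *
from plant import *
to([.5612,-.3485,.049],-8)
r=snapshot("wrist");cv2.imwrite("pics/w3.png",r["color"][:,:,::-1]);np.savez("w3.npz",**r)
E
```

```text
clock: 3.63
tool_pos: [0.562, -0.3483, 0.0496]
eef_rot: [0.998, -0.069, 0.001, 0.002]
contact_force: [-0.1, 0.0, -0.2]
opening: 0.292
clock: 3.8
tool_pos: [0.5619, -0.3483, 0.0496]
eef_rot: [0.998, -0.069, 0.001, 0.002]
contact_force: [0.6, 0.3, -1.3]
opening: 0.136
shift [-0.7, 0.3, 0.6] [0.18, -0.15, 0.05] yaw now -7.95 t 3.8 z 0.0496 F [0.56, 0.27, -1.32] M [0.02, 0.0, -0.01] op 12.0
```

View pics/w3.png

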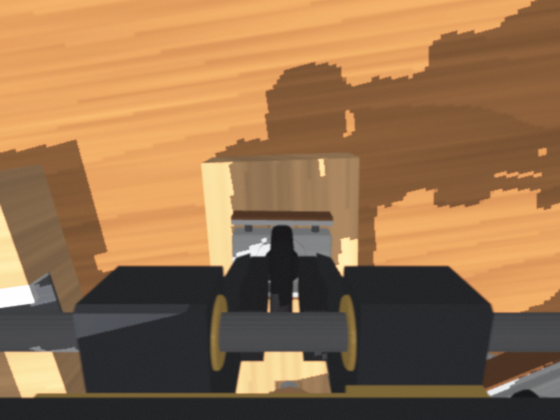

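The wing (283,250) sits between the fingers. Finish closing, then lift.

```bash
python3 -m creep '[0,0,0,0,0,0,0,0,0,0,0,0,0,0,0,0,0,0]'
python3 -m creep '[0,0,-10,0,0,0,0,0,-15,0,0,0,0,0,-15,0,0,0,0,0,-15,0,0,0,0,0,0,0,0,0]'
python3 - <<'E'
from h import *
from plant import *
to([.5612,-.3485,.12],-8)
r=snapshot("wrist");cv2.imwrite("pics/w4.png",r["color"][:,:,::-1]);np.savez("w4.npz",**r)
E
```

```text
clock: 4.1
tool_pos: [0.562, -0.3478, 0.0494]
eef_rot: [0.998, -0.069, 0.001, 0.001]
contact_force: [0.3, 0.0, -0.8]
opening: 0.1
clock: 4.52
tool_pos: [0.5591, -0.3467, 0.1054]
eef_rot: [0.998, -0.069, -0.002, 0.0]
contact_force: [0.0, -0.3, -2.8]
opening: 0.096
shift [2.3, 1.5, -14.6] [0.02, 0.26, 0.04] yaw now -7.96 t 4.52 z 0.1054 F [0.01, -0.31, -2.79] M [-0.0, -0.13, -0.0] op 8.5
```

View pics/w4.png

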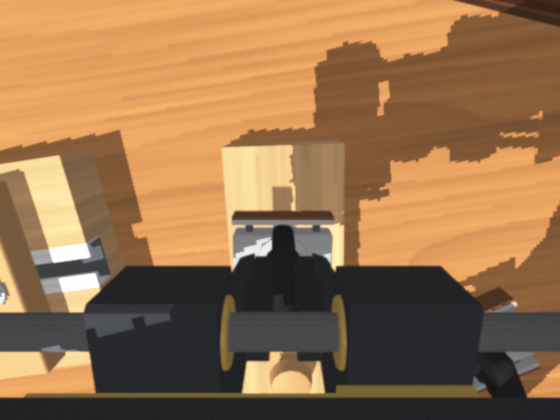

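```bash
python3 -m creep '[-2,-15,-15,0,0,-3,-3,-30,-15,0,0,-7,1,-33,0,0,0,-7,5,-33,0,0,0,-7,9,-32,0,0,0,-7]'
python3 -c "
from h import *
to([.543,.12,.14],90.3)"
```

```text
clock: 4.98
tool_pos: [0.5522, -0.2092, 0.1309]
eef_rot: [0.98, 0.201, -0.007, 0.003]
contact_force: [-0.2, 0.4, -2.9]
opening: 0.1
shift [121.2, -306.1, -11.6] [-0.34, 0.78, -67.07] yaw now 23.22 t 4.98 z 0.1309 F [-0.19, 0.38, -2.89] M [0.05, -0.06, 0.01] op 8.8
```

```bash
python3 -m creep '[13,-31,-6,0,0.5,-7,17,-29,-4,0,0,-7,20,-27,0,0,0,-7,23,-24,0,0,0,-7,26,-21,0,0,0,-7]'
python3 -c "
from h import *
to([.543,.12,.14],90.3)"
```

```text
clock: 5.4
tool_pos: [0.5456, -0.0346, 0.1369]
eef_rot: [0.87, 0.493, -0.005, -0.001]
contact_force: [-0.1, -0.3, -1.9]
opening: 0.101
shift [131.2, -81.7, -3.5] [-0.56, 0.33, -31.23] yaw now 59.07 t 5.4 z 0.1369 F [-0.11, -0.33, -1.89] M [-0.06, -0.12, 0.03] op 8.9
```

```bash
python3 -m creep '[29,-17,0,0,0,-7,31,-13,0,0,0,-7,32,-9,0,0,0,-7,33,-5,0,0,0,-6,20,-2,0,0,0,-3]'
python3 -m creep '[0,0,0,0,0,0]'
python3 -c "
from h import *
to([.543,.12,.14],90.3)"
```

```text
clock: 5.82
tool_pos: [0.5421, 0.1295, 0.1329]
eef_rot: [0.705, 0.71, -0.006, -0.006]
contact_force: [0.4, 1.1, -3.0]
opening: 0.1
clock: 5.9
tool_pos: [0.5409, 0.1363, 0.1325]
eef_rot: [0.701, 0.713, -0.005, -0.008]
contact_force: [0.7, -0.1, -2.5]
opening: 0.099
shift [-16.3, 1.7, -7.6] [-1.03, -0.25, 0.67] yaw now 90.97 t 5.9 z 0.1325 F [0.72, -0.07, -2.51] M [-0.01, -0.09, -0.05] op 8.7
```

```bash
python3 -m creep '[-14,2,15,-1,-0.3,0.7,0,0,15,0,0,0,0,0,12,0,0,0,0,0,0,0,0,0]'
python3 - <<'E'
from h import *
from plant import *
to([.543,.12,.083],90.3)
for c in ["wrist","scene","top"]:
  r=snapshot(c);cv2.imwrite(f"pics/{c}5.png",r["color"][:,:,::-1]);np.savez(f"{c}5.npz",**r)
E
```

```text
clock: 6.23
tool_pos: [0.5415, 0.1226, 0.087]
eef_rot: [0.705, 0.709, -0.001, -0.0]
contact_force: [-0.8, -1.3, -3.0]
opening: 0.1
shift [-2.6, 1.5, 4.0] [-0.14, 0.07, 0.03] yaw now 90.33 t 6.23 z 0.087 F [-0.85, -1.28, -2.97] M [-0.04, -0.04, 0.02] op 8.8
```

View pics/wrist5.png

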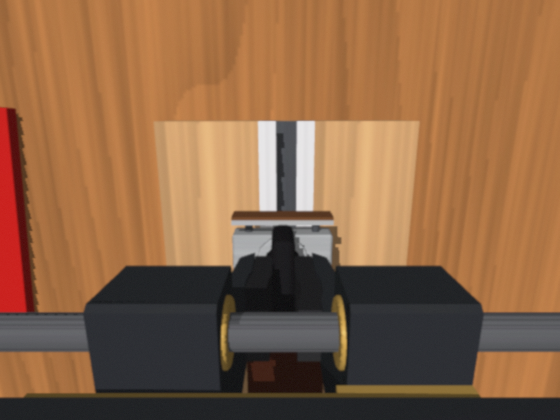

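View pics/scene5.png

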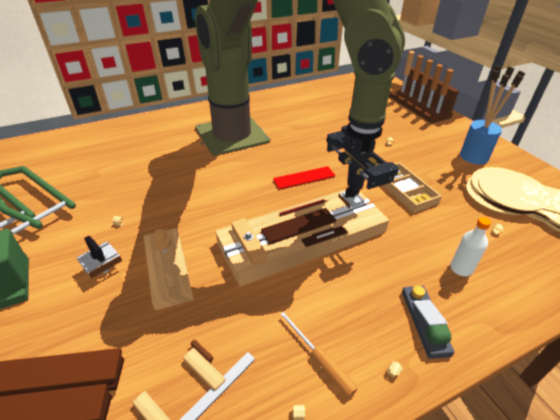

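Run:
```python
import cv2,numpy as np
t=cv2.imread("pics/top5.png"); s=cv2.imread("pics/scene5.png")
a=cv2.resize(s[220:315,130:200],None,fx=5,fy=5,interpolation=cv2.INTER_CUBIC)
b=cv2.resize(t[160:255,350:420],None,fx=5,fy=5,interpolation=cv2.INTER_CUBIC)
cv2.imwrite("pics/c5.png",np.hstack([a,b]))
w=cv2.imread("pics/wrist5.png");cv2.imwrite("pics/w5c.png",cv2.resize(w[110:280,150:430],None,fx=2.8,fy=2.8,interpolation=cv2.INTER_CUBIC))
```

```text
(no output)
```

View pics/c5.png

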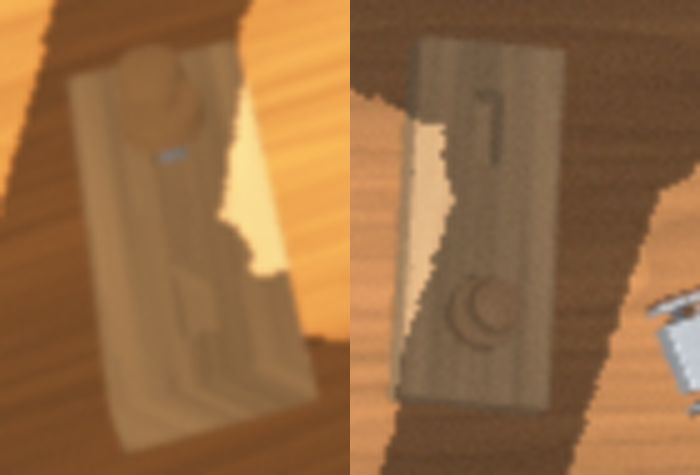

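View pics/w5c.png

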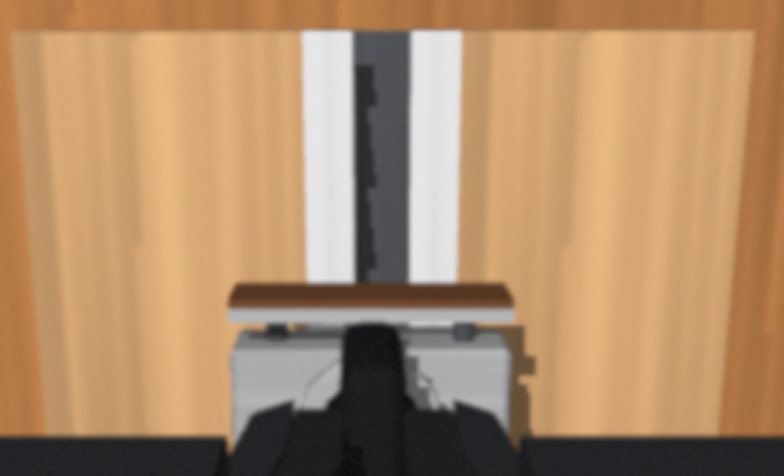

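Run:
```python
from h import *
r=load("wrist5.npz");E=r["extrinsics"];print(-E[:3,:3].T@E[:3,3])
f=lambda u:(np.array(u)+.5)/2.8-.5+np.array((150,110))
for u in [(353,32),(410,32),(355,280),(408,280),(303,32),(461,32),(306,280),(459,280),(12,32),(754,32)]: print(u,np.round(ray(r,f(u),.04),4))
z=.0814
for u,zz in [((233,335),z),((510,335),z),((229,320),z-.002),((515,320),z-.002),((345,330),z+.031),((404,330),z+.031)]: print(u,np.round(ray(r,f(u),zz),4))
```

```text
[0.54164873 0.18846769 0.25397704]
(353, 32) [0.5372 0.1853 0.04  ]
(410, 32) [0.5487 0.1854 0.04  ]
(355, 280) [0.5377 0.1338 0.04  ]
(408, 280) [0.5491 0.1339 0.04  ]
(303, 32) [0.5272 0.1853 0.04  ]
(461, 32) [0.559  0.1855 0.04  ]
(306, 280) [0.5272 0.1338 0.04  ]
(459, 280) [0.56  0.134 0.04 ]
(12, 32) [0.4686 0.1849 0.04  ]
(754, 32) [0.6179 0.1859 0.04  ]
(233, 335) [0.5171 0.1343 0.0814]
(510, 335) [0.5657 0.1346 0.0814]
(229, 320) [0.5162 0.1364 0.0794]
(515, 320) [0.5667 0.1368 0.0794]
(345, 330) [0.5376 0.1449 0.1124]
(404, 330) [0.5461 0.145  0.1124]
```

```bash
python3 -m creep '[0,2,3,0,0,0,0,0,0,0,0,0]'
python3 -c "
from h import *
to([.5435,.12,.059],90.3)"
```

```text
clock: 6.55
tool_pos: [0.5467, 0.1239, 0.0877]
eef_rot: [0.705, 0.709, 0.002, 0.001]
contact_force: [-0.2, -0.5, -2.8]
opening: 0.103
shift [-3.9, -3.4, 28.7] [0.26, -0.12, -0.02] yaw now 90.28 t 6.55 z 0.0877 F [-0.19, -0.46, -2.85] M [-0.06, -0.1, -0.06] op 9.1
```

```bash
python3 -m creep '[0,-2,2,0.2,0,0]'
python3 -m creep '[0,0,0,0,0,0]'
python3 -m creep '[0,0,0,0,0,0]'
python3 -c "
from h import *
to([.5435,.12,.059],90.3)"
```

```text
clock: 6.63
tool_pos: [0.5458, 0.124, 0.0864]
eef_rot: [0.706, 0.709, 0.002, 0.0]
contact_force: [0.6, 0.5, -2.9]
opening: 0.103
clock: 6.72
tool_pos: [0.5455, 0.1239, 0.0864]
eef_rot: [0.706, 0.709, 0.002, 0.0]
contact_force: [-0.5, -0.9, -2.7]
opening: 0.105
clock: 6.8
tool_pos: [0.5458, 0.1239, 0.0867]
eef_rot: [0.706, 0.708, 0.002, 0.0]
contact_force: [-0.2, 0.4, -2.2]
opening: 0.104
shift [-3.9, -2.4, 27.7] [0.19, -0.16, -0.08] yaw now 90.22 t 6.8 z 0.0867 F [-0.2, 0.44, -2.23] M [-0.03, -0.16, 0.03] op 9.1
```

```bash
python3 -m creep '[-2,-2.5,8,0.2,-0.2,0,0,0,0,0,0,0]'
python3 - <<'E'
from h import *
from plant import *
to([.5435,.12,.059],90.3)
r=snapshot("wrist");cv2.imwrite("pics/w6.png",r["color"][:,:,::-1]);np.savez("w6.npz",**r)
w=r["color"][:,:,::-1];cv2.imwrite("pics/w6c.png",cv2.resize(w[110:280,150:430],None,fx=2.8,fy=2.8,interpolation=cv2.INTER_CUBIC))
E
```

```text
clock: 6.97
tool_pos: [0.5434, 0.1217, 0.0786]
eef_rot: [0.706, 0.708, -0.0, 0.0]
contact_force: [-0.9, -0.7, -3.5]
opening: 0.102
shift [-1.7, 0.1, 19.6] [0.03, 0.04, -0.09] yaw now 90.21 t 6.97 z 0.0786 F [-0.88, -0.66, -3.46] M [-0.09, 0.01, -0.02] op 9.0
```

View pics/w6c.png

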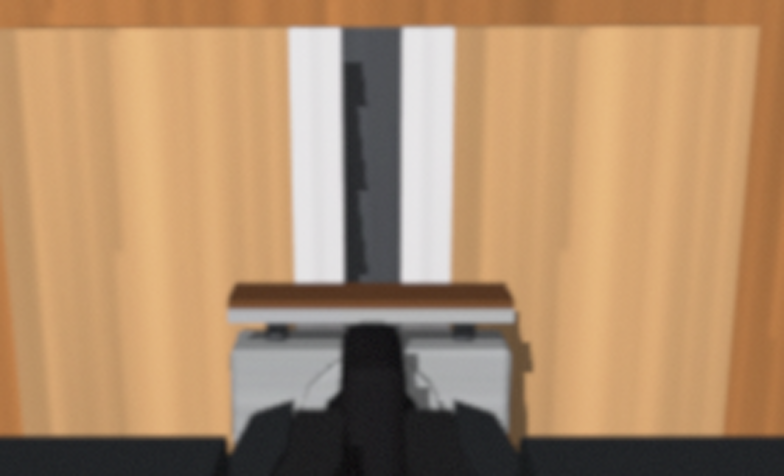

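Slot centre (372) and block centre (371.5) line up in the crop. Lower.

```bash
python3 -m creep '[0,0,8,0,0,0,0,0,0,0,0,0]'
python3 -c "
from h import *
to([.5435,.12,.059],90.3)"
```

```text
clock: 7.18
tool_pos: [0.5442, 0.1224, 0.0706]
eef_rot: [0.706, 0.708, 0.001, 0.001]
contact_force: [0.4, -0.3, -3.2]
opening: 0.101
shift [-2.4, -0.8, 11.6] [0.13, -0.02, -0.07] yaw now 90.23 t 7.18 z 0.0706 F [0.39, -0.29, -3.23] M [-0.1, 0.01, 0.01] op 8.9
```

```bash
python3 -m creep '[0,-0.8,6,0.1,0,0,0,0,0,0,0,0]'
python3 -c "
from h import *
to([.5435,.12,.059],90.3)"
python3 -m creep '[0,0,4,0,0,0,0,0,0,0,0,0]'
python3 -c "
from h import *
to([.5435,.12,.059],90.3)"
```

```text
clock: 7.35
tool_pos: [0.5433, 0.1225, 0.0637]
eef_rot: [0.706, 0.709, 0.0, -0.0]
contact_force: [0.3, 0.5, -2.8]
opening: 0.099
shift [-2.5, 0.2, 4.7] [0.0, -0.02, -0.06] yaw now 90.24 t 7.35 z 0.0637 F [0.31, 0.5, -2.85] M [-0.02, -0.03, -0.01] op 8.7
clock: 7.52
tool_pos: [0.5436, 0.1229, 0.0596]
eef_rot: [0.706, 0.709, 0.001, 0.0]
contact_force: [-0.3, -1.3, -2.8]
opening: 0.1
shift [-2.9, -0.1, 0.6] [0.05, -0.04, -0.05] yaw now 90.25 t 7.52 z 0.0596 F [-0.25, -1.29, -2.83] M [-0.17, -0.04, -0.03] op 8.8
```

```bash
python3 -m creep '[0,0,1,0,0,0,0,0,0,0,0,0]'
python3 -m creep '[0,0,1,0,0,0,0,0,0,0,0,0]'
python3 -c "
from h import *
to([.5435,.12,.059],90.3)"
```

```text
clock: 7.68
tool_pos: [0.5436, 0.1229, 0.0595]
eef_rot: [0.706, 0.709, 0.0, 0.0]
contact_force: [-0.4, -1.2, -2.6]
opening: 0.101
clock: 7.85
tool_pos: [0.5435, 0.1229, 0.0595]
eef_rot: [0.706, 0.709, 0.001, 0.001]
contact_force: [-0.2, -0.5, -2.0]
opening: 0.101
shift [-2.9, -0.0, 0.5] [0.11, 0.02, -0.04] yaw now 90.26 t 7.85 z 0.0595 F [-0.21, -0.46, -2.01] M [-0.09, -0.13, -0.02] op 8.9
```

```bash
python3 -m creep '[-10,0,0.3,0,0,0,-10,0,0.3,0,0,0,-10,0,0.3,0,0,0,0,0,0,0,0,0]'
python3 -c "
from h import *
to([.5436,.058,.0595],90.3)"
```

```text
clock: 8.18
tool_pos: [0.5452, 0.097, 0.0598]
eef_rot: [0.704, 0.71, 0.006, -0.001]
contact_force: [-1.1, 1.6, -0.8]
opening: 0.099
shift [-39.0, -2.0, -0.1] [0.42, -0.55, 0.23] yaw now 90.54 t 8.18 z 0.0598 F [-1.06, 1.62, -0.75] M [0.38, 0.09, 0.05] op 8.8
```

```bash
python3 -m creep '[-6,-1,0.2,0.4,-0.5,0.2,-6,0,0.2,0,0,0,0,0,0,0,0,0]'
python3 -c "
from h import *
to([.5436,.058,.0595],90.3)"
python3 -m creep '[-6,0,0.2,0,0,0,-6,0,0.2,0,0,0,0,0,0,0,0,0]'
python3 - <<'E'
from h import *
from plant import *
to([.5436,.058,.0595],90.3)
r=snapshot("top");np.savez("top7.npz",**r)
w=r["color"][:,:,::-1];cv2.imwrite("pics/t7c.png",cv2.resize(w[150:230,170:340],None,fx=4.7,fy=4.7,interpolation=cv2.INTER_CUBIC))
E
```

```text
clock: 8.43
tool_pos: [0.5447, 0.0839, 0.0596]
eef_rot: [0.706, 0.709, 0.001, -0.001]
contact_force: [-0.7, -0.2, -1.0]
opening: 0.098
shift [-25.8, -1.2, 0.0] [0.04, -0.14, -0.04] yaw now 90.26 t 8.43 z 0.0596 F [-0.74, -0.16, -1.04] M [-0.11, -0.07, 0.02] op 8.7
clock: 8.68
tool_pos: [0.5449, 0.0726, 0.0595]
eef_rot: [0.705, 0.709, 0.002, -0.001]
contact_force: [-0.9, 0.9, -0.4]
opening: 0.1
shift [-14.6, -1.4, -0.1] [0.08, -0.31, -0.01] yaw now 90.29 t 8.68 z 0.0595 F [-0.9, 0.86, -0.44] M [0.12, -0.07, 0.01] op 8.8
```

View pics/t7c.png

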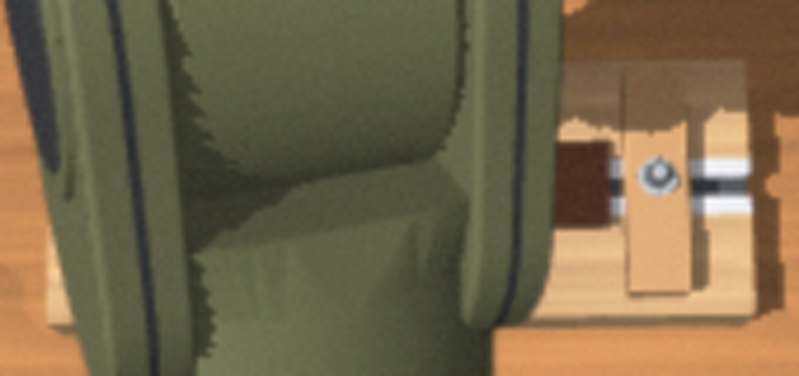

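The top crop shows the blank's end moved to (608,185), about 10 mm short of the fence (626). Continue in small steps, feeling for it.

```bash
python3 -m creep '[-4,-1,0.1,0,-0.3,0,-4,0,0.1,0,0,0,0,0,0,0,0,0]'
python3 -c "
from h import *
to([.5440,.058,.0595],90.3)"
python3 -m creep '[-2,0,0,0,0,0,0,0,0,0,0,0]'
python3 -c "
from h import *
to([.5440,.058,.0595],90.3)"
```

```text
clock: 8.98
tool_pos: [0.545, 0.066, 0.0594]
eef_rot: [0.705, 0.709, 0.002, 0.001]
contact_force: [0.5, 0.4, -1.9]
opening: 0.101
shift [-8.0, -1.1, -0.1] [0.21, -0.13, 0.04] yaw now 90.34 t 8.98 z 0.0594 F [0.47, 0.38, -1.87] M [0.03, -0.11, 0.0] op 8.9
clock: 9.15
tool_pos: [0.5451, 0.0647, 0.0595]
eef_rot: [0.705, 0.709, 0.003, 0.0]
contact_force: [-0.3, 0.7, -0.8]
opening: 0.1
shift [-6.7, -1.1, 0.0] [0.23, -0.19, 0.07] yaw now 90.37 t 9.15 z 0.0595 F [-0.34, 0.71, -0.79] M [0.23, -0.06, 0.01] op 8.8
```

```bash
for i in 1; do
python3 -m creep '[-2,-0.5,0,0.2,-0.2,0,0,0,0,0,0,0]'; 
python3 -m creep '[-2,0,0,0,0,0,0,0,0,0,0,0]'; 
python3 -m creep '[-2,0,0,0,0,0,0,0,0,0,0,0]'; done
```

```text
clock: 9.32
tool_pos: [0.5449, 0.0639, 0.0596]
eef_rot: [0.705, 0.71, 0.001, -0.0]
contact_force: [-0.4, 1.7, -2.7]
opening: 0.102
clock: 9.48
tool_pos: [0.545, 0.0636, 0.0597]
eef_rot: [0.704, 0.71, 0.002, -0.001]
contact_force: [0.3, 3.6, -2.1]
opening: 0.103
clock: 9.65
tool_pos: [0.5451, 0.0632, 0.0598]
eef_rot: [0.704, 0.711, 0.003, -0.001]
contact_force: [0.6, 4.1, -1.2]
opening: 0.1
```

```bash
python3 -m creep '[-3,0,0,0,0,0,-1,0,0,0,0,0]'; 
python3 -m creep '[-3,0,0,0,0,0,-1,0,0,0,0,0]';  
python3 -m creep '[0,0,0,0,0,0]';
python3 -c "
from h import *
to([.5440,.062,.0595],90.3)"
```

```text
clock: 9.82
tool_pos: [0.5453, 0.0623, 0.06]
eef_rot: [0.703, 0.711, 0.005, -0.003]
contact_force: [-1.0, 4.6, -1.5]
opening: 0.097
clock: 9.98
tool_pos: [0.5454, 0.0621, 0.0602]
eef_rot: [0.702, 0.712, 0.007, -0.004]
contact_force: [-0.5, 5.1, -2.6]
opening: 0.097
clock: 10.07
tool_pos: [0.5453, 0.0627, 0.0601]
eef_rot: [0.702, 0.713, 0.008, -0.005]
contact_force: [-0.4, 3.4, -1.9]
opening: 0.1
shift [-0.7, -1.3, 0.6] [0.26, -1.02, 0.58] yaw now 90.89 t 10.07 z 0.0601 F [-0.44, 3.42, -1.89] M [0.87, -0.19, 0.0] op 8.8
```

```bash
python3 -m creep '[-3,-0.5,0.5,0.3,-1.2,0.5,-3,0,0.3,0,-0.6,0]'; 
python3 -c "
from h import *
to([.5440,.062,.0595],90.3)"
python3 -m creep '[-3,0,0.3,0,-0.6,0.2,-3,0,0.3,0,-0.6,0]';  
python3 -c "
from h import *
to([.5440,.062,.0595],90.3)"
```

```text
clock: 10.23
tool_pos: [0.5454, 0.0617, 0.06]
eef_rot: [0.704, 0.71, -0.002, 0.003]
contact_force: [-3.8, 9.5, 3.5]
opening: 0.098
shift [0.3, -1.4, 0.5] [0.1, 0.35, 0.19] yaw now 90.49 t 10.23 z 0.06 F [-3.8, 9.47, 3.53] M [2.19, 0.5, -0.0] op 8.6
clock: 10.4
tool_pos: [0.5454, 0.0617, 0.06]
eef_rot: [0.704, 0.71, -0.006, 0.008]
contact_force: [-2.9, 8.1, 0.5]
opening: 0.098
shift [0.3, -1.4, 0.4] [0.2, 1.11, 0.23] yaw now 90.53 t 10.4 z 0.06 F [-2.91, 8.06, 0.52] M [2.05, 0.3, 0.03] op 8.6
```

```bash
python3 -m creep '[-2,-0.5,0,0.2,0.5,0.2]'
python3 - <<'E'
from h import *
from plant import *
to([.5440,.062,.0595],90.3)
for c in ("wrist","scene"):
  r=snapshot(c);np.savez(c+"8.npz",**r)
  w=r["color"][:,:,::-1]
  cv2.imwrite(f"pics/{c}8c.png",cv2.resize(w[110:280,150:430] if c=="wrist" else w[160:290,200:400],None,fx=2.8 if c=="wrist" else 4,fy=2.8 if c=="wrist" else 4,interpolation=cv2.INTER_CUBIC))
to([.5440,.062,.0595],90.3)
E
```

```text
clock: 10.48
tool_pos: [0.545, 0.0626, 0.06]
eef_rot: [0.704, 0.71, -0.003, 0.003]
contact_force: [-0.1, 5.0, -2.6]
opening: 0.099
shift [-0.6, -1.0, 0.5] [0.04, 0.46, 0.23] yaw now 90.53 t 10.48 z 0.06 F [-0.11, 4.97, -2.63] M [1.22, -0.17, 0.01] op 8.7
shift [0.3, -1.2, 0.6] [0.05, 0.43, 0.1] yaw now 90.4 t 10.58 z 0.0601 F [-0.17, 6.93, -0.52] M [1.71, 0.06, -0.02] op 9.0
```

View pics/wrist8c.png

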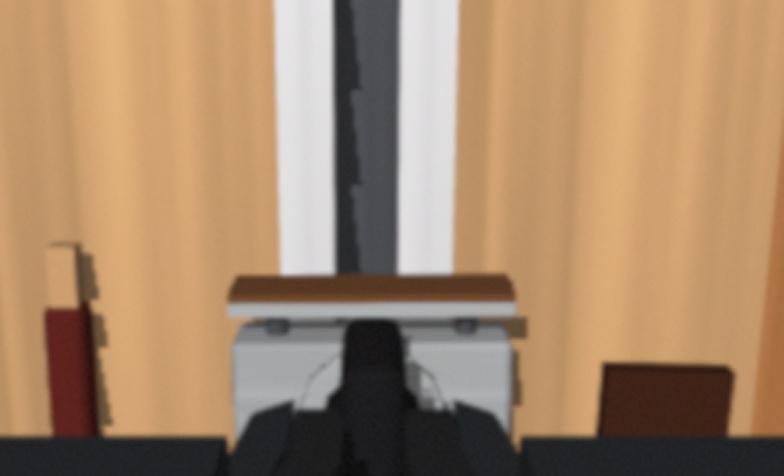

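View pics/scene8c.png

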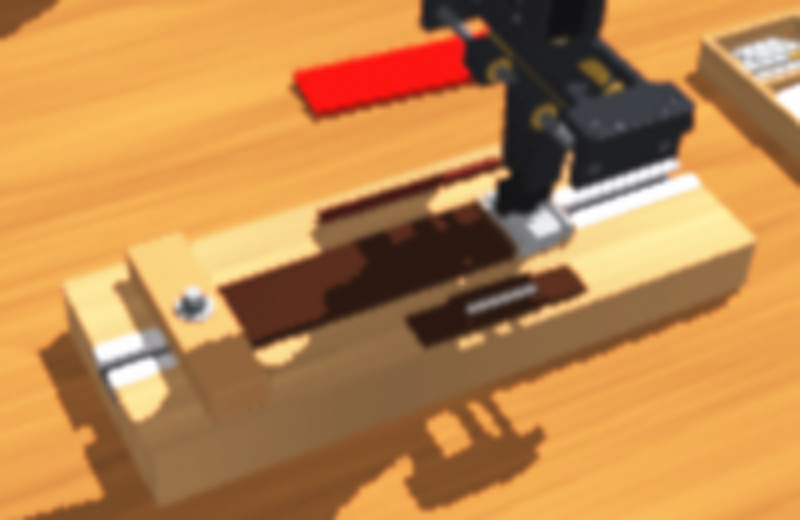

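```bash
python3 -m creep '[-4,-0.8,0,0,-0.4,0,-4,0,0,0,0,0,-4,0,0,0,0,0]' - 60; 
python3 -c "
from h import *
to([.5440,.062,.0595],90.3)"
```

```text
clock: 10.83
tool_pos: [0.5454, 0.0604, 0.0604]
eef_rot: [0.702, 0.712, 0.002, 0.001]
contact_force: [-1.7, 10.5, -0.8]
opening: 0.096
shift [1.6, -1.4, 0.9] [0.29, -0.05, 0.53] yaw now 90.83 t 10.83 z 0.0604 F [-1.72, 10.45, -0.82] M [2.43, 0.28, -0.0] op 8.5
```

```bash
python3 -m creep '[-4,-0.5,0.5,0.2,-0.2,6,-4,0.4,0.4,0,-0.2,6]'; 
python3 -c "
from h import *
to([.5440,.0604,.0595],78)"
```

```text
clock: 11.0
tool_pos: [0.5457, 0.061, 0.0601]
eef_rot: [0.772, 0.635, 0.004, -0.001]
contact_force: [-1.4, 11.0, 1.5]
opening: 0.101
shift [-0.9, -1.6, 0.6] [0.16, -0.46, 0.88] yaw now 78.88 t 11.0 z 0.0601 F [-1.39, 10.97, 1.47] M [2.5, 0.37, 0.08] op 8.9
```

```bash
python3 -m creep '[-4,0.3,0,0,-0.4,6,-4,1,0.1,0,-0.2,6]'; 
python3 -c "
from h import *
to([.5440,.0604,.0595],66)"
```

```text
clock: 11.17
tool_pos: [0.5457, 0.0613, 0.06]
eef_rot: [0.835, 0.55, 0.004, -0.002]
contact_force: [-0.2, 11.3, -2.2]
opening: 0.094
shift [-1.5, -1.2, 0.5] [0.03, -0.56, 0.69] yaw now 66.69 t 11.17 z 0.06 F [-0.15, 11.25, -2.25] M [2.33, 0.16, 0.1] op 8.3
```

```bash
python3 -m creep '[-3.6,1.2,0.3,0,-0.4,6,-3.4,1.7,0.3,0,-0.3,6]'; 
python3 -c "
from h import *
to([.5440,.0604,.0595],54)"
```

```text
clock: 11.33
tool_pos: [0.5461, 0.0616, 0.0597]
eef_rot: [0.889, 0.458, 0.003, -0.003]
contact_force: [-1.0, 9.7, 0.6]
opening: 0.096
shift [-2.2, -1.1, 0.2] [-0.19, -0.43, 0.5] yaw now 54.5 t 11.33 z 0.0597 F [-1.04, 9.67, 0.61] M [2.21, 0.21, 0.11] op 8.5
```

```bash
python3 -m creep '[-3.5,2.2,0.3,-0.1,-0.4,7,-3.2,2.7,0.3,0,-0.3,7]'; 
python3 -c "
from h import *
to([.5440,.0604,.0595],40)"
```

```text
clock: 11.5
tool_pos: [0.5466, 0.0615, 0.0595]
eef_rot: [0.939, 0.344, 0.0, -0.004]
contact_force: [-0.7, 11.5, -0.8]
opening: 0.093
shift [-2.7, -0.9, -0.0] [-0.43, -0.18, 0.28] yaw now 40.28 t 11.5 z 0.0595 F [-0.66, 11.51, -0.85] M [2.38, 0.12, 0.05] op 8.2
```

```bash
python3 -m creep '[-2.6,3,0.2,-0.4,-0.2,7,-2.2,3.3,0.2,0,-0.2,7]'; 
python3 -c "
from h import *
to([.5440,.0604,.0595],26)"
```

```text
clock: 11.67
tool_pos: [0.547, 0.0612, 0.0594]
eef_rot: [0.974, 0.225, -0.001, -0.004]
contact_force: [-0.9, 9.9, 0.6]
opening: 0.099
shift [-3.0, -0.6, -0.1] [-0.42, -0.03, 0.03] yaw now 26.03 t 11.67 z 0.0594 F [-0.93, 9.86, 0.63] M [2.12, 0.11, 0.19] op 8.7
```

```bash
python3 -m creep '[-1.8,3.6,0.1,-0.4,0,7,-1.3,3.8,0.1,-0.2,0,7]'; 
python3 -c "
from h import *
to([.5440,.0604,.0595],12)"
python3 -m creep '[-1.2,3.9,0,-0.4,0,7,-0.5,4,0,-0.2,0,7]'; 
python3 -c "
from h import *
to([.5440,.0604,.0595],0)"
```

```text
clock: 11.83
tool_pos: [0.5473, 0.0605, 0.0593]
eef_rot: [0.995, 0.103, 0.001, -0.002]
contact_force: [-0.5, 9.4, -1.0]
opening: 0.097
shift [-3.2, -0.6, -0.2] [-0.26, -0.15, -0.22] yaw now 11.78 t 11.83 z 0.0593 F [-0.46, 9.38, -1.03] M [2.15, 0.1, 0.17] op 8.6
clock: 12.0
tool_pos: [0.5474, 0.0597, 0.0593]
eef_rot: [1.0, -0.021, 0.002, -0.001]
contact_force: [1.1, 9.9, -3.2]
opening: 0.099
shift [-3.4, -0.6, -0.2] [-0.14, -0.21, -2.44] yaw now -2.44 t 12.0 z 0.0593 F [1.12, 9.89, -3.17] M [2.24, -0.03, 0.46] op 8.7
```

```bash
python3 -m creep '[0,0,0,0,0,0,0,0,0,0,0,0]'; 
python3 -c "
from h import *
to([.5440,.0604,.0595],0)"
```

```text
clock: 12.17
tool_pos: [0.5473, 0.0605, 0.0592]
eef_rot: [1.0, -0.021, 0.001, -0.001]
contact_force: [-0.7, 1.6, -0.6]
opening: 0.093
shift [-3.3, 0.3, -0.3] [-0.1, -0.14, -2.46] yaw now -2.46 t 12.17 z 0.0592 F [-0.71, 1.62, -0.58] M [0.35, -0.13, 0.36] op 8.2
```

```bash
python3 -m creep '[0,0,0,0,0,0,0,0,0,0,0,0]'
python3 - <<'E'
from h import *
from plant import *
to([.5440,.0604,.0595],0)
r=snapshot("wrist");cv2.imwrite("pics/w9.png",r["color"][:,:,::-1]);np.savez("w9.npz",**r)
E
```

```text
clock: 12.33
tool_pos: [0.5473, 0.0604, 0.0592]
eef_rot: [1.0, -0.02, 0.001, -0.001]
contact_force: [0.2, 4.3, -1.5]
opening: 0.097
shift [-3.3, 0.1, -0.3] [-0.08, -0.11, -2.3] yaw now -2.3 t 12.33 z 0.0592 F [0.16, 4.28, -1.49] M [0.87, -0.12, 0.33] op 8.5
```

View pics/w9.png

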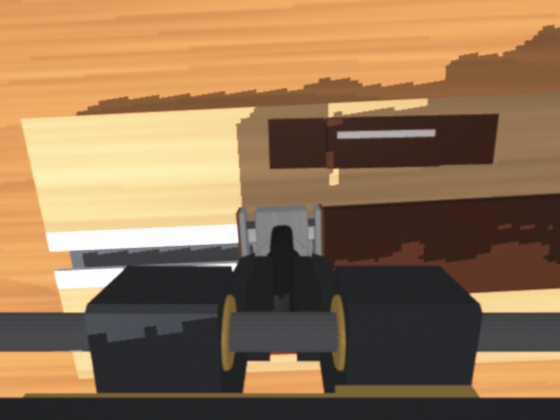

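Run:
```python
import cv2
t=cv2.imread("pics/w9.png")
cv2.imwrite("pics/w9c.png",cv2.resize(t[190:280,220:345],None,fx=6.2,fy=6.2,interpolation=cv2.INTER_CUBIC))
```

```text
(no output)
```

View pics/w9c.png

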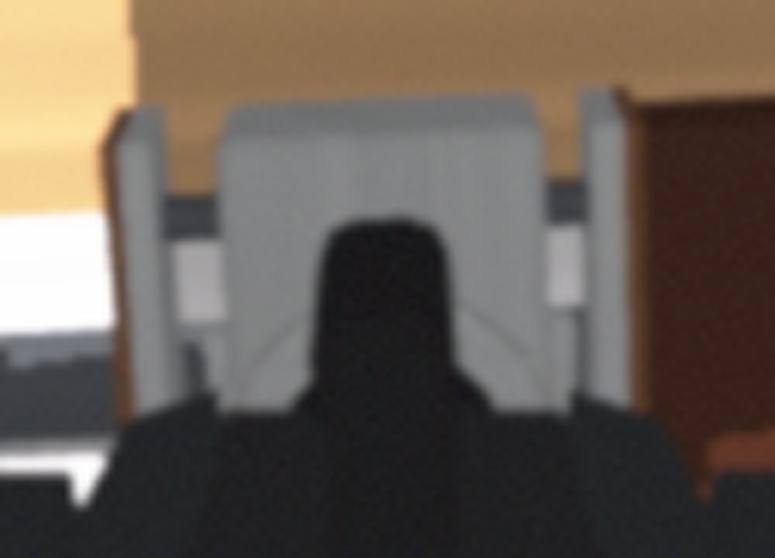

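Run:
```python
from h import *
r=load("w9.npz");g=r["color"].astype(int).sum(2)
for v in (212,215,218,221,224,230): print(v,list(zip(range(236,260),g[v,236:260])),'|',list(zip(range(302,326),g[v,302:326])))
E=r["extrinsics"];print(-E[:3,:3].T@E[:3,3])
# predicted pixels: block origin (x0,y0), z
for y0 in (.0605,):
  x0=.5436
  for nm,dy,z in [("L pad face",.022,.052),("L blk",.013,.054),("R blk",-.013,.054),("R pad face free",-.022,.052),("R 2mm",-.020,.052)]:
    print(nm,proj(r,(x0+.018,y0+dy,z)))
```

```text
212 [(236, np.int64(468)), (237, np.int64(291)), (238, np.int64(227)), (239, np.int64(280)), (240, np.int64(333)), (241, np.int64(347)), (242, np.int64(352)), (243, np.int64(346)), (244, np.int64(335)), (245, np.int64(328)), (246, np.int64(329)), (247, np.int64(343)), (248, np.int64(353)), (249, np.int64(353)), (250, np.int64(353)), (251, np.int64(355)), (252, np.int64(355)), (253, np.int64(342)), (254, np.int64(336)), (255, np.int64(338)), (256, np.int64(347)), (257, np.int64(357)), (258, np.int64(359)), (259, np.int64(361))] | [(302, np.int64(398)), (303, np.int64(399)), (304, np.int64(400)), (305, np.int64(394)), (306, np.int64(380)), (307, np.int64(357)), (308, np.int64(334)), (309, np.int64(332)), (310, np.int64(332)), (311, np.int64(336)), (312, np.int64(332)), (313, np.int64(330)), (314, np.int64(334)), (315, np.int64(368)), (316, np.int64(401)), (317, np.int64(410)), (318, np.int64(407)), (319, np.int64(399)), (320, np.int64(342)), (321, np.int64(254)), (322, np.int64(195)), (323, np.int64(167)), (324, np.int64(133)), (325, np.int64(122))]
215 [(236, np.int64(360)), (237, np.
[... 4803 characters left out ...]
4, np.int64(403)), (305, np.int64(399)), (306, np.int64(390)), (307, np.int64(398)), (308, np.int64(443)), (309, np.int64(487)), (310, np.int64(497)), (311, np.int64(497)), (312, np.int64(487)), (313, np.int64(449)), (314, np.int64(388)), (315, np.int64(367)), (316, np.int64(388)), (317, np.int64(404)), (318, np.int64(412)), (319, np.int64(398)), (320, np.int64(356)), (321, np.int64(277)), (322, np.int64(207)), (323, np.int64(170)), (324, np.int64(143)), (325, np.int64(122))]
[0.61318269 0.05707937 0.22638495]
L pad face [236.00078331 227.26009643]
L blk [253.85091445 227.74357241]
R blk [306.99261724 225.72846696]
R pad face free [324.97661591 223.88317883]
R 2mm [320.92227733 224.03705395]
```

Locked: the wing is turned about 92° with the tool and the moment rose to 0.46 N m at the stop. The picture hints that the pinch may be only 4–7 N, so I'll release and look more closely before handing in.

```bash
python3 -m creep '[0,0,0,0,0,0,0,0,0,0,0,0,0,0,0,0,0,0,0,0,0,0,0,0]' 36 40
python3 -c "
from h import *
to([.5436,.0604,.0595],0)"
python3 -m creep '[0,0,-15,0,0,0,0,0,-20,0,0,0,-12,0,-10,0,0,0,-20,0,0,0,0,0,0,0,0,0,0,0]'
python3 - <<'E'
from h import *
from plant import *
to([.5436,.0604,.0595],0)
r=snapshot("wrist");cv2.imwrite("pics/w10.png",r["color"][:,:,::-1]);np.savez("w10.npz",**r)
r=snapshot("top");cv2.imwrite("pics/t10.png",r["color"][:,:,::-1]);np.savez("top10.npz",**r)
E
```

```text
clock: 12.72
tool_pos: [0.5462, 0.0549, 0.0593]
eef_rot: [1.0, -0.023, -0.0, 0.002]
contact_force: [0.2, 0.1, -0.2]
opening: 0.378
shift [-2.8, -5.4, -0.2] [0.22, 0.04, -2.68] yaw now -2.68 t 12.72 z 0.0593 F [0.18, 0.07, -0.2] M [0.01, 0.03, 0.0] op 33.3
clock: 13.13
tool_pos: [0.513, 0.0505, 0.1057]
eef_rot: [1.0, -0.028, -0.001, 0.005]
contact_force: [-0.8, 0.5, -0.3]
opening: 0.407
shift [30.1, -12.0, 46.0] [0.55, 0.14, -3.18] yaw now -3.18 t 13.13 z 0.1057 F [-0.78, 0.54, -0.33] M [-0.01, 0.12, 0.0] op 35.9
```

View pics/w10.png

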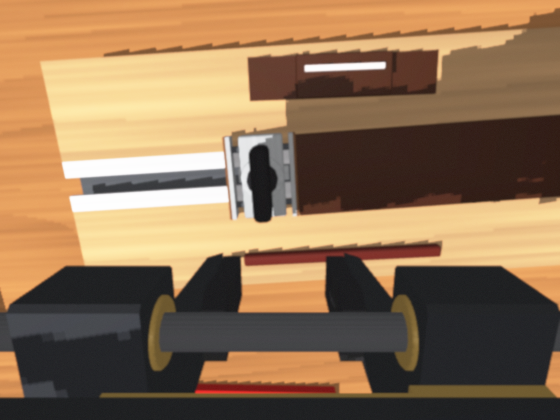

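```bash
cat > rect.py <<'E'
from h import *
import sys
def rect(r,z,x0,y0,yaw,hx,hy,s=12):
    # image: right = board -x?  u axis along board x, v along -board y
    c,sn=np.cos(np.radians(yaw)),np.sin(np.radians(yaw))
    W,H=int(2*hx*1000*s),int(2*hy*1000*s)
    def w(u,v):
        bx=u/s/1000-hx; by=hy-v/s/1000
        return (x0+c*bx-sn*by,y0+sn*bx+c*by,z)
    src=np.float32([proj(r,w(*p)) for p in [(0,0),(W,0),(W,H),(0,H)]])
    Hm=cv2.getPerspectiveTransform(np.float32([(0,0),(W,0),(W,H),(0,H)]),src)
    return cv2.warpPerspective(r["color"][:,:,::-1],Hm,(W,H),flags=cv2.INTER_CUBIC|cv2.WARP_INVERSE_MAP)
E
python3 - <<'E'
from rect import *
r=load("w10.npz")
im=rect(r,.053,.5436,.0605,90.3,.03,.03)
cv2.imwrite("pics/r10.png",cv2.resize(im,(600,600)))
E
```

```text
(no output)
```

View pics/r10.png

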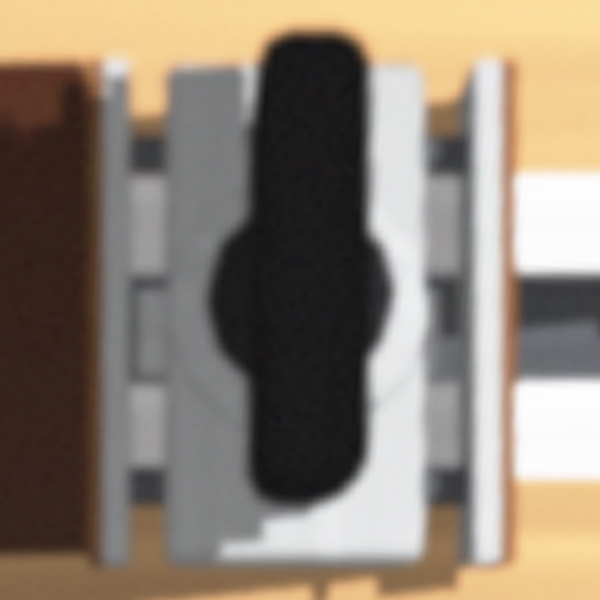

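```bash
python3 -m creep '[-3,-10,12,0.5,0,-3,0,-4,6,0,0,0,0,0,0,0,0,0]'
python3 - <<'E'
from rect import *
from plant import *
to([.513,.0605,.085],0)
r=snapshot("wrist");np.savez("w11.npz",**r)
E=r["extrinsics"];print(-E[:3,:3].T@E[:3,3])
im=rect(r,.053,.5436,.0605,90.3,.03,.03)
cv2.imwrite("pics/r11.png",cv2.resize(im,(600,600)))
E
```

```text
clock: 13.48
tool_pos: [0.5189, 0.0637, 0.0871]
eef_rot: [1.0, -0.003, 0.004, 0.0]
contact_force: [-0.6, 0.7, 0.2]
opening: 0.405
shift [-5.9, 3.3, 2.1] [0.05, -0.44, -0.32] yaw now -0.32 t 13.48 z 0.0871 F [-0.63, 0.69, 0.2] M [0.02, 0.06, 0.03] op 35.7
[0.58383299 0.06309559 0.25462411]
```

View pics/r11.png

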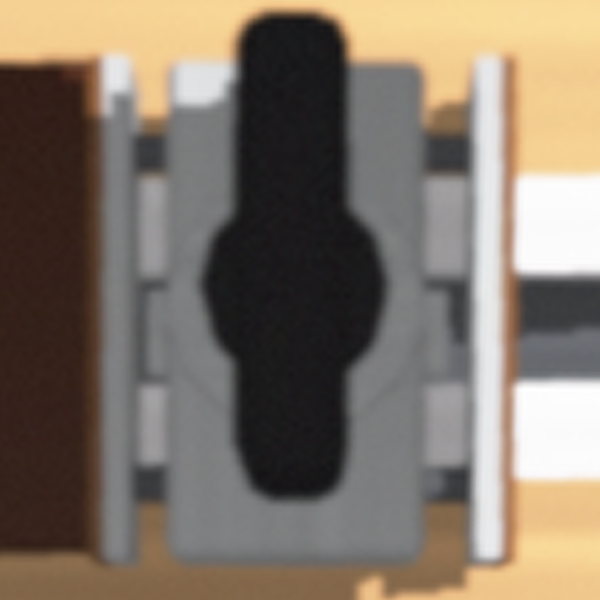

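Near-centred view, rectified at 10 px/mm. The blank-side gap is 135→167 (32 px) and the free-side gap is 422→470 (48 px). The outer faces differ by 16–19 px, so the pad is compressed about 1.6–1.8 mm, i.e. 8–9 N. The wing is square across the slot. Retreat and check the whole scene.

```bash
python3 -m creep '[0,0,-35,0,0,0,0,0,-40,0,0,0,0,-40,-40,0,0,0,0,-40,-20,0,0,0,0,-40,0,0,0,0]'
python3 -m creep '[0,-40,0,0,0,0,0,-40,0,0,0,0,0,-40,0,0,0,0,0,-40,0,0,0,0,0,0,0,0,0,0]'
python3 - <<'E'
from h import *
from plant import *
s=get_state();print(s["clock"],s["tool_pos"],s["contact_force"])
for c in ["top","scene"]:
  r=snapshot(c);np.savez(f"{c}12.npz",**r);w=r["color"][:,:,::-1]
  cv2.imwrite(f"pics/{c}12.png",cv2.resize(w[150:250,170:400],None,fx=3.4,fy=3.4,interpolation=cv2.INTER_CUBIC) if c=="top" else cv2.resize(w[160:320,100:400],None,fx=2.6,fy=2.6,interpolation=cv2.INTER_CUBIC))
a=load("top0.npz")["color"];np.savez("x.npz",a=a)
cv2.imwrite("pics/top0z.png",cv2.resize(a[150:250,170:400,::-1],None,fx=3.4,fy=3.4,interpolation=cv2.INTER_CUBIC))
E
```

```text
clock: 13.95
tool_pos: [0.5226, 0.1622, 0.2155]
eef_rot: [1.0, -0.017, 0.001, 0.005]
contact_force: [1.3, 0.9, 0.9]
opening: 0.407
clock: 14.37
tool_pos: [0.5306, 0.3386, 0.219]
eef_rot: [1.0, -0.017, 0.005, 0.001]
contact_force: [-0.3, 0.7, -0.8]
opening: 0.406
14.3667 [0.53059865 0.33856578 0.21896591] [-0.25409191  0.73496977 -0.75055706]
```

View pics/top12.png

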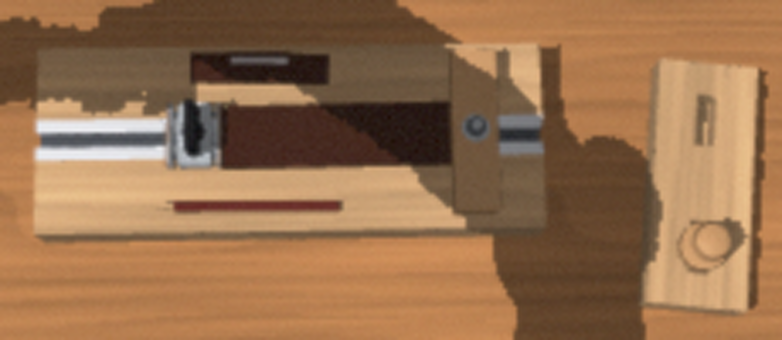

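View pics/top0z.png

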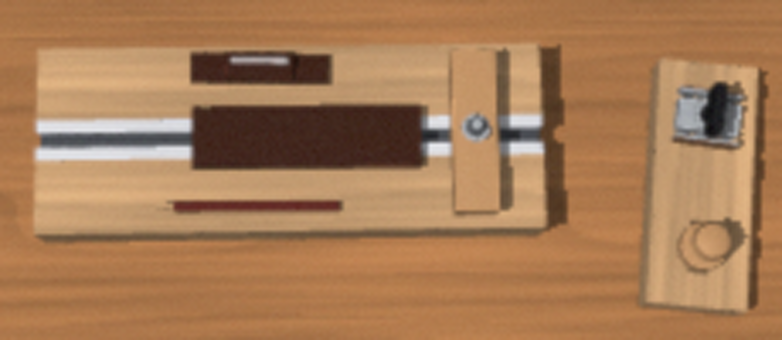

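View pics/scene12.png

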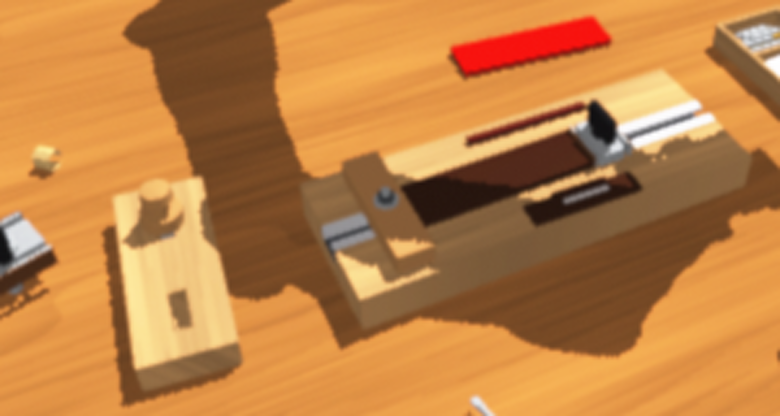

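Top crop: the blank's end meets the fence at (450,135) and the stop is against its other end at (193,135) with the wing across. The bridge (260,68), pencil (258,206) and dog (712,240) have not moved, and the arm is clear. Handing in.

```bash
python3 -c "
from plant import *
print(finish_job())"
```

```text
the job is handed in; nothing more can be done
None
```

I set the small winged stop from the rack into the slot and slid it until the blank came home against the fence. I turned the wing a quarter turn clockwise under the push, let go, backed off, and handed the job in at about 14.5 s of the 64 s allowed.

**Force while pushing:** the wrist force along the board read about 9.5–11.5 N through the turn. Friction could hide up to about 2–3 N of that.

**Locking:** the tool turned about 92°, and the moment rose to 0.46 N m, so the stud reached its hard stop.

**Pinch after letting go:** the clearest rectified wrist view showed the pad compressed 1.6–1.8 mm, which is about 8–9 N. An earlier, rougher picture taken while still gripped gave only 0.85–1.4 mm (4–7 N), so the two disagree. I trusted the later view because it was clear and nearly centred on the stop.

**Grip:** the wing seems to have shifted about 1.5 mm in the fingers during the push. I raised the grip to 60 N to hold it.

**Final pictures:** the blank shows no gap at the fence, the wing lies across the slot, and the plain dog, pencil and bridge are where they were, with the robot touching nothing.

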